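# Close and latch the valve fixture's leaf

### The job

With light fingertip pushes only, gripping and lifting nothing, turn the open windowed leaf of the valve fixture over its spine until it lies flat over the nest that cradles the rubber valve stem. Then push the latch by its upright tab fully home, so that its bolt covers the edge of the flat leaf. The valve stem stays in its nest and everything else on the counter stays where it is.

Things in the scene. Friction and masses are not known exactly. Their poses are not given: they have to be found in the camera images.
- fixture: Steel fixture, fixed. Origin: on the counter (z = 0) below the middle of the spine. x runs along the spine, +y to the side where the leaf lies open, -y to nest and latch, z up. Base plate 15 mm thick, x -65 to 65, y -190 to 85 mm. Hinge axis along x at y = 0, 44 mm above the counter. Rest posts 40 mm high at y = 70 and -105 mm, nest walls 33 mm high; a latch block with guides fills y -189 to -139.
- leaf (a joint): Hinge angle of the leaf (rad): 0 flat on the open side (+y of the fixture), 1.57 upright, 3.14 flat over the nest (-y). Starts 0.2 to 0.6. Fingers on both faces at once count as gripping. The hinge is stiff: the leaf stays at any angle, pushed with 2 to 6 N near its free edge. Aluminium plate 8 mm thick, centred on the hinge axis, 130 mm from axis to free edge, 110 mm wide along the spine.
- leaf_edge (a point): Middle of the leaf's free edge, half-way through its thickness, 130 mm from the hinge axis. x along the spine, y out of the edge, z the face that is on top while open. The outer strip, 90 to 130 mm from the axis, is solid; a window 56 mm wide lies from 35 to 90 mm. On the open side only the counter is below the outer strip (base plate ends at 85 mm). Flat, the faces are 40 and 48 mm high.
- latch (a joint): Travel of the latch bolt (m): 0 drawn back, 0.022 end stop, fully home. Starts at 0 to 0.004, slides towards +y of the fixture (towards the leaf's edge), stays where it is left, takes 2 to 4 N. A steel bar 28 mm wide, 49 to 57 mm above the counter, between two guides that reach 60 mm high; home it covers 12 mm of the closed leaf's edge.
- latch_tab (a point): Top middle of the latch's upright steel tab, 91 mm above the counter; at x = 0, y = -178 mm of the fixture with the latch drawn back. The tab is 24 mm wide along the spine, 10 mm thick, and stands 34 mm above the bolt. Push its rear side (-y) towards +y; nothing else stands there. Fingers on its rear and front at once count as gripping.
- nest (a point): Point on the floor of the nest, 22 mm above the counter, at x = 0, y = -62 mm of the fixture; the stem's origin lies here when it is in place.
- stem: Black rubber valve stem with a brass thread, 42 mm long, 15 mm thick with a 19 mm flange, loose, lying along the spine direction in the nest. Origin: underside of its body. Its top stays below the leaf; it shows through the leaf's window when the leaf is closed.
- tin: Open tin of brass valve cores, 72 mm across, 45 mm high, origin under its centre. Stands beyond the fixture. Leave it alone.
- tyre_lever: Flat steel tyre lever, 350 mm long, about 13 mm high, lying along its x axis; origin under its middle. Leave it alone.
- hammer: Hand hammer with a chipped red head, 265 mm long, 36 mm high, lying along its x axis (head at +x); origin under the middle of the handle. Leave it alone.
- spare_stem: Another rubber valve stem, 19 mm across and 43 mm high, standing on its flange on the robot's side of the fixture; origin under its centre. Leave it alone.
- lube: Jar with a steel cap, 60 mm across, 130 mm high; origin under its centre. Leave it alone.
- gauge: Small round pressure gauge on a rubber foot, 54 mm across, with a brass inlet, 25 mm high; origin under its centre. Leave it alone.

How it is judged:
By the outcome, as a careful person would: the job done as asked, in the order asked, and still so for the second after the job is handed in, with the robot touching nothing.
It also fails if it takes over 51 s, if anything falls off the work surface, if the arm or the gripper's body presses on something with over 40 N, if the wrist force passes 120 N, or if a joint passes its speed limit or range.

### The arm

A 6-joint arm with a two-finger parallel gripper is mounted at the origin on the work surface. World frame = base frame: x ahead of the robot, y to its left, z up, the work surface at z = 0. Lengths are in m, angles in rad, forces in N, time in s.
With the tool pointing down it reaches from about 0.425 to 0.95 m from the base axis. Payload 3.5 kg.
Tool frame: the origin (TCP) lies at the very end of the fingers, on their centre line; the grasp point (between the pads) lies 19 mm behind it; z points along the fingers, y is the line along which they close (so a half turn about z gives the same grasp; the last joint's range is limited). The gripper opens to 85 mm and grips with 20 to 120 N. Pads are 22 mm wide; open, the fingers measure 114 mm over their backs; the gripper's body (76 mm by 85 mm) begins 54 mm behind the grasp point. The pads swing forward as they close: fully open they stand 13 mm farther back than shut.
Start: joints at [1.044, 0.286, 1.577, -0, 1.279, -0.15], TCP at [0.248, 0.628, 0.231] pointing down, gripper open.
Joint ranges: [-2.77, 2.77], [-0.9, 2.22], [0.21, 2.48], [-1.53, 4.67], [0.24, 2.81], [-2.84, 2.84]. Speed limits (rad/s): [2.79, 2.79, 3.14, 3.14, 3.14, 3.14].

### API

Orientations are given as a unit quaternion [x, y, z, w].
In Python, from plant import ctrl, optics, sign_off gives the robot as it stands.
- The arm moves only by the shell command python3 -m creep 'ROWS' [FORCE]. ROWS is JSON, a list of rows, each an object of numbers: "x", "y", "z": the shift along the tool's x, y, z in mm; "rx", "ry", "rz": the turn, a rotation vector about the tool's x, y, z in degrees; "grip": the opening, from 0 (shut) to 1 (fully open). In form: [{"x": .., "y": .., "z": .., "rx": .., "ry": .., "rz": .., "grip": ..}, ...]. A call has exactly 10 rows; each row shifts and turns the commanded pose from where the row before left it, along the tool's axes as they then stand; what a row does not reach is not made up. A row lasts 1/12 s, in which the tool goes at most 41.7 mm and 7.16 degrees, less where a joint would pass 70% of its speed; a pose out of reach is approached as far as the arm can. A call with a gripper value outside its range is refused whole. The fingers move at their own pace and stop on an object; FORCE is the grip in N (left out, the last holds). Time passes only in rows, so rows that do not move let the fingers close, or fill a call up. It gives the time, the measured TCP pose, the force, the opening and the grip force at its end, in the units of the state.
- ctrl.get_state(): the state, without advancing time (a new reading comes with each control period).
- optics.read_camera(name): name is "side" or "top" or "wrist"; returns a dict with "color" (420x560x3 uint8, blue, green, red), "K" (3x3 intrinsics, pixels), "R" (3x3) and "t" (3): a world point X has camera coordinates R X + t. Camera axes: x right, y down, z forward; pixel columns grow to the right and rows downward; lengths in m; the calibration is good to about 2 mm. The wrist camera is an equidistant fisheye: a pixel r from the principal point sees the ray r / f radians off the axis. A picture is of the moment at which its call begins. There is no depth.
- sign_off(): hands the job in; it is judged then, once.
The state is a dict: "time": time; "qpos": joint angles; "dq": joint speeds; "joint_efforts": joint torques, N m; "eef_pos": TCP position; "tcp_rot": TCP orientation; "contact_force": force on the tool from outside, world axes, zero at the start; "wrist_torque": the same for the moment, N m; "opening": opening from 0.0 (shut) to 1.0 (fully open); "finger_force": force on a finger pad.
Only numpy, scipy, OpenCV 4.12 (cv2) and the standard library are available. Lean on these libraries where they do the work, as an engineer would, in place of code of your own. Each camera call takes 0.05 s, during which the arm holds its last target. There are 200 camera calls.

## Working session

There is one attempt and no reset: what is moved stays moved. The work goes in short steps, Python scripts to look and compute and a shell command to move; the robot and the scene stay as the last step left them, time stands still between calls to the robot, and variables do not carry over. Pictures are saved under pics/ and viewed, at most 10 in all, crops included, and the job is handed in when it is done.

```bash
mkdir -p pics; ls; python3 - <<'E'
from plant import ctrl, optics
import cv2,pickle
s=ctrl.get_state();print(s)
d={}
for n in("side","top"):
    d[n]=optics.read_camera(n);cv2.imwrite(f"pics/{n}0.png",d[n]["color"]);print(n,d[n]["K"].tolist(),d[n]["R"].tolist(),d[n]["t"].tolist())
pickle.dump(d,open("cam0.pkl","wb"))
E
```

```text
pics
{'time': 0.0, 'qpos': array([ 1.04397546e+00,  2.87183890e-01,  1.57819331e+00, -1.72525631e-05,
        1.27859327e+00, -1.50060044e-01]), 'dq': array([-0.00116621,  0.00021958,  0.00017249,  0.00186107, -0.00190907,
       -0.00212217]), 'joint_efforts': array([ 1.91155632e-04, -4.05981338e+01, -2.92626804e+01, -1.69630662e-04,
        5.89698670e-03, -4.90823638e-06]), 'eef_pos': array([0.2480164 , 0.62707109, 0.2299262 ]), 'tcp_rot': array([ 1.87265623e-01,  9.82308594e-01, -1.12420977e-03, -3.86948634e-04]), 'contact_force': array([-0.13801669, -0.05375157,  0.20727884]), 'wrist_torque': array([-0.02262775, -0.04851788, -0.03817954]), 'finger_force': 0.0, 'opening': 1.001248826350585}
side [[399.2792900062617, 0.0, 284.006475271912], [0.0, 399.2792900062617, 203.31718828746605], [0.0, 0.0, 1.0]] [[0.6984723322048495, -0.7156089139641456, 0.006346920463850522], [-0.48693046363477144, -0.4817320010629309, -0.7285828729364495], [0.5244379131305676, 0.5058044695403155, -0.6849282545378712]] [-0.40990930166563444, 0.32450381086225205, 1.0869490336876853]
top [[484.9625313617506, 0.0, 281.1221731111607], [0.0, 484.9625313617506, 208.36965377838257], [0.0, 0.0, 1.0]] [[0.0004086994286861397, -0.9999776674687161, 0.006670646790464357], [-0.9959918899051742, -0.0010036927406892019, -0.08943795527628233], [0.08944265318010745, -0.006607356862500205, -0.9959700570937838]] [-0.04424193642083305, 0.5548189028966589, 1.4007727525642557]
```

View pics/top0.png

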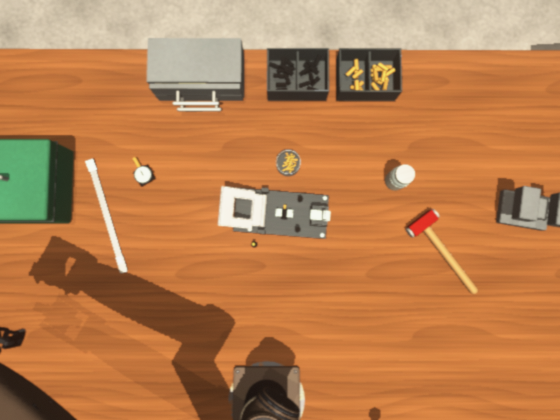

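View pics/side0.png

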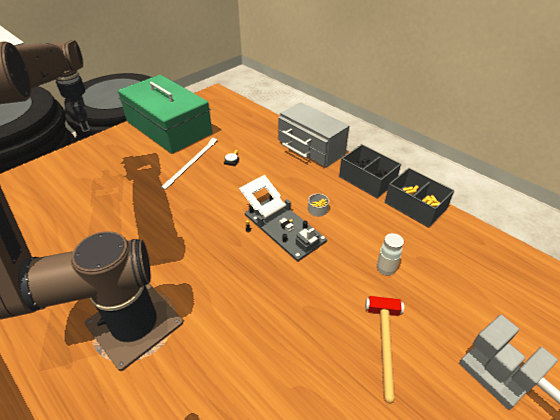

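The top view shows the fixture at about (220–330, 185–240), with the leaf open on the left (world +y) and the latch on the right at about (320,214). The tin is at (288,162) and the spare stem at (254,243). I'll enlarge both views to get exact corners.

```bash
python3 - <<'E'
import cv2,pickle
d=pickle.load(open("cam0.pkl","rb"))
cv2.imwrite("pics/topc.png",cv2.resize(d["top"]["color"][170:255,210:340],None,fx=6,fy=6,interpolation=cv2.INTER_CUBIC))
cv2.imwrite("pics/sidec.png",cv2.resize(d["side"]["color"][165:265,230:335],None,fx=6,fy=6,interpolation=cv2.INTER_CUBIC))
E
```

```text
(no output)
```

View pics/topc.png

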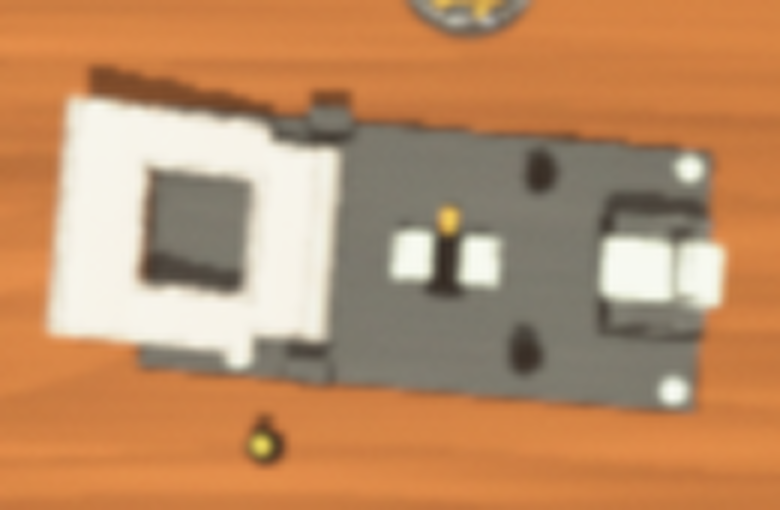

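View pics/sidec.png

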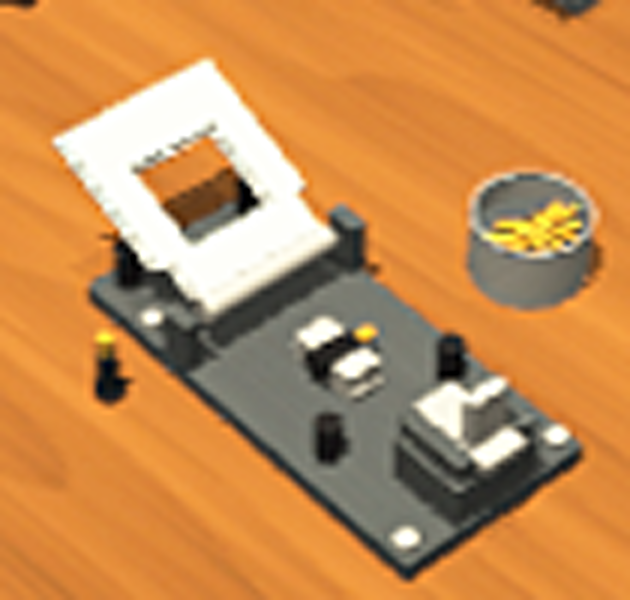

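Top crop: base corners at (712,152), (692,410) and (138,366), leaf edge corners at (68,97) and (48,335), tab at about (700,274). Side crop: base corners at (408,565), (580,445) and (92,283), leaf edge corners at (208,58) and (52,140). Next I'll fit the pose.

```bash
cat > h.py <<'E'
import numpy as np,pickle
from scipy.optimize import least_squares
from scipy.spatial.transform import Rotation as Ro
def proj(c,X):
    p=c["R"]@X+c["t"];q=c["K"]@p;return q[:2]/q[2]
def fix2w(p,X): # p=x0,y0,yaw
    c,s=np.cos(p[2]),np.sin(p[2]);X=np.asarray(X,float)
    return np.array([p[0]+c*X[0]-s*X[1],p[1]+s*X[0]+c*X[1],X[2]])
def leafpt(a,x,r,h): # r along the leaf, h above its top(open) face normal
    return np.array([x,r*np.cos(a)-h*np.sin(a),.044+r*np.sin(a)+h*np.cos(a)])
E
python3 - <<'E'
from h import *
d=pickle.load(open("cam0.pkl","rb"))
off={"top":(210,170),"side":(230,165)}
obs=[("top",(712,152),"b",.065,-.19),("top",(692,410),"b",-.065,-.19),("top",(138,366),"b",-.065,.085),
("top",(68,97),"l",.055,.13),("top",(48,335),"l",-.055,.13),
("side",(408,565),"b",-.065,-.19),("side",(580,445),"b",.065,-.19),("side",(92,283),"b",-.065,.085),
("side",(208,58),"l",.055,.13),("side",(52,140),"l",-.055,.13)]
def res(p):
    r=[]
    for n,uv,k,x,y in obs:
        X=[x,y,.015] if k=="b" else leafpt(p[3],x,y,.004)
        m=(np.array(uv)+.5)/6-.5+off[n]
        r.append(proj(d[n],fix2w(p,X))-m)
    return np.concatenate(r)
s=least_squares(res,[.55,0,0,.4],loss="soft_l1");p=s.x
print(p,res(p).reshape(-1,2).round(1).tolist());np.save("p.npy",p)
for n in off:
  for t in(0,.004):print(n,"tab",t,[((proj(d[n],fix2w(p,[x,-.178+t+y,.091]))-off[n]+.5)*6-.5).round().tolist() for x in(-.012,.012) for y in(-.005,.005)])
for X in([0,0,.044],leafpt(p[3],0,.13,0),[0,-.178,.091]):print(fix2w(p,X))
from scipy.optimize import fsolve
for nm,uv in(("tin",(468,-20)),("spare",(262,440))):
  m=(np.array(uv)+.5)/6-.5+off["top"]
  print(nm,fsolve(lambda q:proj(d["top"],np.array([q[0],q[1],.043]))-m,[.5,0]))
E
```

```text
[ 0.5471739   0.00950872 -0.08199492  0.36078966] [[0.4, -0.1], [0.5, 0.6], [-0.2, 0.2], [0.3, 0.2], [-0.1, -0.5], [-0.3, -0.3], [0.7, -0.8], [-1.1, -0.5], [-0.5, 0.2], [0.2, -0.1]]
top tab 0 [[705.0, 294.0], [683.0, 292.0], [708.0, 243.0], [687.0, 241.0]]
top tab 0.004 [[696.0, 294.0], [675.0, 292.0], [700.0, 242.0], [678.0, 241.0]]
side tab 0 [[479.0, 406.0], [465.0, 395.0], [513.0, 383.0], [499.0, 373.0]]
side tab 0.004 [[474.0, 402.0], [460.0, 391.0], [508.0, 379.0], [494.0, 368.0]]
[0.5471739  0.00950872 0.044     ]
[0.5571358  0.13073046 0.08989171]
[ 0.53259515 -0.16789325  0.091     ]
tin [ 0.67698364 -0.06258397]
spare [0.4531473  0.03659145]
```

```bash
cat >> h.py <<'E'
def target(p,x,u,v,phi): # mm, deg; -> world pos, rotation
    Rf=Ro.from_euler("z",p[2])
    z=np.array([0,-np.sin(np.radians(phi)),-np.cos(np.radians(phi))]);xx=np.array([-1,0,0]);y=np.cross(z,xx)
    return fix2w(p,[x/1e3,u/1e3,v/1e3]),Rf*Ro.from_matrix(np.c_[xx,y,z])
def plan(x,u,v,phi):
    from plant import ctrl
    s=ctrl.get_state();p=np.load("p.npy");P,R=target(p,x,u,v,phi);C=Ro.from_quat(s["tcp_rot"])
    d=P-s["eef_pos"]
    print("t",round(s["time"],2),"rot",(C.inv()*R).as_rotvec(degrees=True).round(1),"shift old axes",(C.inv().apply(d)*1e3).round(1),"new axes",(R.inv().apply(d)*1e3).round(1),"F",s["contact_force"].round(1))
def where():
    from plant import ctrl
    s=ctrl.get_state();p=np.load("p.npy");C=Ro.from_euler("z",-p[2])
    z=C.apply(Ro.from_quat(s["tcp_rot"]).as_matrix()[:,2])
    q=C.apply(s["eef_pos"]-[p[0],p[1],0])*1e3
    print("t",round(s["time"],2),"fix xyz",q.round(1),"tilt",np.degrees(np.arctan2(-z[1],-z[2])).round(1),"zx",z[0].round(3),"F(fix)",C.apply(s["contact_force"]).round(1),"q",s["qpos"].round(2),"open",round(s["opening"],2))
E
python3 -c "
from h import *
plan(0,108.6+4+52,61.1-7+30,0); plan(0,164.6,84,60)"
```

```text
t 0.1 rot [ -0.1  -0.  -16.9] shift old axes [-457.6 -306.4  146.5] new axes [-348.7 -426.5  146. ] F [ 0.2 -0.5 -0.2]
t 0.1 rot [ 59.4  -8.9 -15.3] shift old axes [-457.6 -306.4  146.6] new axes [-348.7  -86.7  442.4] F [ 0.2 -0.5 -0.2]
```

```bash
python3 -m creep '[{"rz":-5.6,"grip":0},{"rz":-5.6,"grip":0},{"rz":-5.6,"grip":0},{"rx":7,"grip":0},{"rx":7,"grip":0},{"rx":7,"grip":0},{"rx":7,"grip":0},{"rx":7,"grip":0},{"rx":7,"grip":0},{"rx":7,"grip":0}]' 20
python3 -c "
from h import *
where();plan(0,164.6,84,60)"
```

```text
t 0.1 fix xyz [-348.7  591.1  230.1] tilt 0.1 zx -0.001 F(fix) [ 0.2 -0.5 -0.2] q [ 1.04  0.29  1.58  0.    1.28 -0.15] open 1.0
t 0.1 rot [ 59.4  -8.9 -15.3] shift old axes [-457.6 -306.4  146.6] new axes [-348.7  -86.7  442.4] F [ 0.2 -0.5 -0.2]$[0]: bad value
```

```bash
python3 -m creep '[{"x":0,"y":0,"z":0,"rx":0,"ry":0,"rz":-5.6,"grip":0},{"x":0,"y":0,"z":0,"rx":0,"ry":0,"rz":-5.6,"grip":0},{"x":0,"y":0,"z":0,"rx":0,"ry":0,"rz":-5.6,"grip":0},{"x":0,"y":0,"z":0,"rx":7,"ry":0,"rz":0,"grip":0},{"x":0,"y":0,"z":0,"rx":7,"ry":0,"rz":0,"grip":0},{"x":0,"y":0,"z":0,"rx":7,"ry":0,"rz":0,"grip":0},{"x":0,"y":0,"z":0,"rx":7,"ry":0,"rz":0,"grip":0},{"x":0,"y":0,"z":0,"rx":7,"ry":0,"rz":0,"grip":0},{"x":0,"y":0,"z":0,"rx":7,"ry":0,"rz":0,"grip":0},{"x":0,"y":0,"z":0,"rx":7,"ry":0,"rz":0,"grip":0}]' 20
python3 -c "
from h import *
where();plan(0,164.6,84,60)"
```

```text
time: 0.93
eef_pos: [0.2482, 0.628, 0.2314]
tcp_rot: [0.038, 0.908, -0.417, -0.017]
contact_force: [-0.1, 0.5, -0.6]
opening: -0.001
finger_force: 0.0
t 0.93 fix xyz [-348.6  592.   231.4] tilt 49.3 zx -0.001 F(fix) [-0.1  0.5 -0.6] q [ 1.14  0.76  1.08 -0.31  2.12 -0.39] open -0.0
t 0.93 rot [10.7 -0.1 -0.1] shift old axes [-349.3 -166.4  419.8] new axes [-348.6  -86.   443.8] F [-0.1  0.5 -0.6]
```

```bash
python3 -m creep '[{"x":-5,"y":0,"z":5,"rx":5.4,"ry":0,"rz":0,"grip":0},{"x":-5,"y":0,"z":5,"rx":5.4,"ry":0,"rz":0,"grip":0},{"x":-24,"y":0,"z":30,"rx":0,"ry":0,"rz":0,"grip":0},{"x":-24,"y":0,"z":30,"rx":0,"ry":0,"rz":0,"grip":0},{"x":-24,"y":0,"z":30,"rx":0,"ry":0,"rz":0,"grip":0},{"x":-24,"y":0,"z":30,"rx":0,"ry":0,"rz":0,"grip":0},{"x":-24,"y":0,"z":30,"rx":0,"ry":0,"rz":0,"grip":0},{"x":-24,"y":0,"z":30,"rx":0,"ry":0,"rz":0,"grip":0},{"x":-24,"y":0,"z":30,"rx":0,"ry":0,"rz":0,"grip":0},{"x":-24,"y":0,"z":30,"rx":0,"ry":0,"rz":0,"grip":0}]'
python3 -c "
from h import *
where();plan(0,164.6,84,60)"
```

```text
time: 1.77
eef_pos: [0.4322, 0.3946, 0.1032]
tcp_rot: [0.036, 0.866, -0.498, -0.021]
contact_force: [-0.4, 0.0, 0.2]
opening: -0.0
finger_force: 0.0
t 1.77 fix xyz [-146.1  374.4  103.2] tilt 59.8 zx -0.001 F(fix) [-0.4  0.   0.2] q [ 0.8   0.72  1.46 -0.6   1.84 -0.57] open -0.0
t 1.77 rot [ 0.2 -0.1  0. ] shift old axes [-146.4  -88.9  190.8] new axes [-146.1  -88.3  191.3] F [-0.4  0.   0.2]
```

```bash
python3 -m creep '[{"x":-18,"y":-18,"z":12,"rx":0,"ry":0,"rz":0,"grip":0},{"x":-18,"y":-18,"z":22,"rx":0,"ry":0,"rz":0,"grip":0},{"x":-18,"y":-18,"z":22,"rx":0,"ry":0,"rz":0,"grip":0},{"x":-18,"y":-12,"z":22,"rx":0,"ry":0,"rz":0,"grip":0},{"x":-18,"y":-10,"z":22,"rx":0,"ry":0,"rz":0,"grip":0},{"x":-18,"y":-6,"z":22,"rx":0,"ry":0,"rz":0,"grip":0},{"x":-18,"y":-4,"z":22,"rx":0,"ry":0,"rz":0,"grip":0},{"x":-14,"y":-2,"z":22,"rx":0,"ry":0,"rz":0,"grip":0},{"x":-6,"y":0,"z":20,"rx":0,"ry":0,"rz":0,"grip":0},{"x":0,"y":0,"z":5,"rx":0,"ry":0,"rz":0,"grip":0}]'
python3 -c "
from h import *
where();plan(0,112.6,54,60)"
```

```text
time: 2.6
eef_pos: [0.5593, 0.1724, 0.0823]
tcp_rot: [0.037, 0.866, -0.499, -0.023]
contact_force: [-1.1, 0.3, -0.1]
opening: 0.001
finger_force: 0.0
t 2.6 fix xyz [ -1.2 163.3  82.3] tilt 59.9 zx -0.006 F(fix) [-1.2  0.2 -0.1] q [ 0.44  0.64  1.63 -0.84  1.58 -0.72] open 0.0
t 2.6 rot [ 0.1 -0.3  0. ] shift old axes [-1.6 -1.  58.1] new axes [-1.2 -0.9 58.1] F [-1.1  0.3 -0.1]
```

```bash
python3 -m creep '[{"x":-1,"y":0,"z":15,"rx":0,"ry":-0.3,"rz":0,"grip":0},{"x":0,"y":-1,"z":15,"rx":0,"ry":0,"rz":0,"grip":0},{"x":0,"y":0,"z":15,"rx":0,"ry":0,"rz":0,"grip":0},{"x":0,"y":0,"z":13,"rx":0,"ry":0,"rz":0,"grip":0},{"x":0,"y":-2,"z":0,"rx":0,"ry":0,"rz":0,"grip":0},{"x":0,"y":-2,"z":0,"rx":0,"ry":0,"rz":0,"grip":0},{"x":0,"y":-2,"z":0,"rx":0,"ry":0,"rz":0,"grip":0},{"x":0,"y":-2,"z":0,"rx":0,"ry":0,"rz":0,"grip":0},{"x":0,"y":-2,"z":0,"rx":0,"ry":0,"rz":0,"grip":0},{"x":0,"y":-2,"z":0,"rx":0,"ry":0,"rz":0,"grip":0}]'
python3 -c "
from h import *
where();plan(0,108.6,61.1,60)"
```

```text
time: 3.43
eef_pos: [0.5566, 0.1194, 0.0672]
tcp_rot: [0.035, 0.866, -0.498, -0.018]
contact_force: [0.7, 1.3, 0.8]
opening: -0.002
finger_force: 0.0
t 3.43 fix xyz [  0.3 110.3  67.2] tilt 59.8 zx 0.005 F(fix) [0.6 1.3 0.8] q [ 0.38  0.61  1.72 -0.89  1.5  -0.71] open -0.0
t 3.43 rot [ 0.2  0.3 -0.1] shift old axes [0.4 4.4 4.5] new axes [0.3 4.4 4.5] F [0.7 1.3 0.8]
```

```bash
python3 -m creep '[{"x":0,"y":-2,"z":0,"rx":0,"ry":0,"rz":0,"grip":0},{"x":0,"y":-3,"z":0,"rx":0,"ry":0,"rz":0,"grip":0},{"x":0,"y":-3,"z":0,"rx":0,"ry":0,"rz":0,"grip":0},{"x":0,"y":-3,"z":0,"rx":0,"ry":0,"rz":0,"grip":0},{"x":0,"y":-7,"z":-2.4,"rx":-4,"ry":0,"rz":0,"grip":0},{"x":0,"y":-7,"z":-2.4,"rx":-4,"ry":0,"rz":0,"grip":0},{"x":0,"y":-7,"z":-2.4,"rx":-4,"ry":0,"rz":0,"grip":0},{"x":0,"y":-7,"z":-2.4,"rx":-4,"ry":0,"rz":0,"grip":0},{"x":0,"y":-7,"z":-2.4,"rx":-4,"ry":0,"rz":0,"grip":0},{"x":0,"y":0,"z":0,"rx":0,"ry":0,"rz":0,"grip":0}]'
python3 - <<'E'
from h import *
where()
from plant import optics
import cv2
c=optics.read_camera("side");cv2.imwrite("pics/s1.png",cv2.resize(c["color"][120:270,200:360],None,fx=4,fy=4,interpolation=cv2.INTER_CUBIC))
E
```

```text
time: 4.27
eef_pos: [0.5553, 0.0999, 0.1134]
tcp_rot: [0.04, 0.94, -0.339, -0.011]
contact_force: [-0.1, -0.5, 0.0]
opening: 0.003
finger_force: 0.1
t 4.27 fix xyz [  0.7  90.8 113.4] tilt 39.7 zx 0.005 F(fix) [-0.1 -0.6  0. ] q [ 0.27  0.37  1.82 -0.68  1.3  -0.92] open 0.0
```

View pics/s1.png

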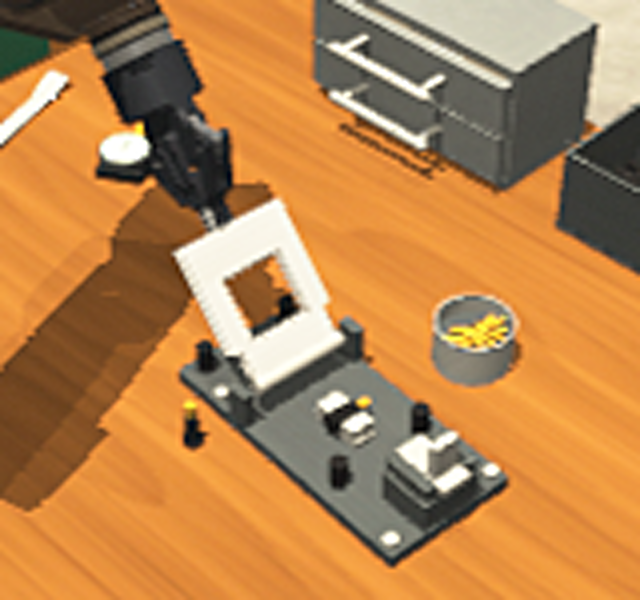

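The leaf has risen ahead of the finger: its edge runs from (175,252) to (280,200), with the fingertip behind it at (215,212). Nothing else has been disturbed, so I'll continue the arc.

```bash
python3 -m creep '[{"x":0,"y":-7.8,"z":-1.5,"rx":-4,"ry":0,"rz":0,"grip":0},{"x":0,"y":-7.8,"z":-1.5,"rx":-4,"ry":0,"rz":0,"grip":0},{"x":0,"y":-7.8,"z":-1.5,"rx":-4,"ry":0,"rz":0,"grip":0},{"x":0,"y":-7.8,"z":-1.5,"rx":-4,"ry":0,"rz":0,"grip":0},{"x":0,"y":-7.8,"z":-1.5,"rx":-4,"ry":0,"rz":0,"grip":0},{"x":0,"y":-7.8,"z":-1.5,"rx":-4,"ry":0,"rz":0,"grip":0},{"x":0,"y":-7.8,"z":-1.5,"rx":-4,"ry":0,"rz":0,"grip":0},{"x":0,"y":-7.8,"z":-1.5,"rx":-4,"ry":0,"rz":0,"grip":0},{"x":0,"y":-7.8,"z":-1.5,"rx":-4,"ry":0,"rz":0,"grip":0},{"x":0,"y":-7.8,"z":-1.5,"rx":-4,"ry":0,"rz":0,"grip":0}]'
python3 -c "
from h import *
where()"
```

```text
time: 5.15
eef_pos: [0.5482, 0.0368, 0.1523]
tcp_rot: [0.039, 0.999, 0.003, -0.001]
contact_force: [-1.2, 2.8, -0.3]
opening: -0.001
finger_force: 1.3
t 5.15 fix xyz [ -1.2  27.3 152.3] tilt -0.4 zx -0.002 F(fix) [-1.4  2.7 -0.3] q [-0.12  0.09  1.95  0.01  1.1  -1.62] open -0.0
```

```bash
python3 -m creep '[{"x":-0.6,"y":-5.6,"z":1.6,"rx":0,"ry":0,"rz":0,"grip":0},{"x":-0.6,"y":-5.6,"z":1.6,"rx":0,"ry":0,"rz":0,"grip":0},{"x":0,"y":-9.1,"z":0.2,"rx":0,"ry":0,"rz":0,"grip":0},{"x":0,"y":-9.1,"z":0.7,"rx":0,"ry":0,"rz":0,"grip":0},{"x":0,"y":-8.9,"z":1.5,"rx":0,"ry":0,"rz":0,"grip":0},{"x":0,"y":-8.9,"z":2.5,"rx":0,"ry":0,"rz":0,"grip":0},{"x":0,"y":-8.5,"z":3.2,"rx":0,"ry":0,"rz":0,"grip":0},{"x":0,"y":-8.4,"z":4,"rx":0,"ry":0,"rz":0,"grip":0},{"x":0,"y":-7.8,"z":4.6,"rx":0,"ry":0,"rz":0,"grip":0},{"x":0,"y":-7.6,"z":5.3,"rx":0,"ry":0,"rz":0,"grip":0}]'
python3 -c "
from h import *
where()"
```

```text
time: 5.98
eef_pos: [0.544, -0.0443, 0.1269]
tcp_rot: [0.04, 0.999, 0.001, 0.001]
contact_force: [-1.5, 1.4, 1.3]
opening: -0.002
finger_force: 1.2
t 5.98 fix xyz [  1.2 -53.9 126.9] tilt -0.2 zx 0.002 F(fix) [-1.6  1.3  1.3] q [-0.27  0.11  1.98  0.    1.05 -1.76] open -0.0
```

```bash
python3 -m creep '[{"x":0,"y":-6.3,"z":5.9,"rx":0,"ry":0,"rz":0,"grip":0},{"x":0,"y":-6,"z":6.5,"rx":0,"ry":0,"rz":0,"grip":0},{"x":0,"y":-5.8,"z":7.1,"rx":0,"ry":0,"rz":0,"grip":0},{"x":0,"y":-5,"z":7.5,"rx":0,"ry":0,"rz":0,"grip":0},{"x":0,"y":-4.5,"z":7.9,"rx":0,"ry":0,"rz":0,"grip":0},{"x":0,"y":-3.9,"z":8.4,"rx":0,"ry":0,"rz":0,"grip":0},{"x":0,"y":-3,"z":8.7,"rx":0,"ry":0,"rz":0,"grip":0},{"x":0,"y":-2.4,"z":8.9,"rx":0,"ry":0,"rz":0,"grip":0},{"x":0,"y":-1.5,"z":5,"rx":0,"ry":0,"rz":0,"grip":0},{"x":0,"y":-0.8,"z":5,"rx":0,"ry":0,"rz":0,"grip":0}]'
python3 -c "
from h import *
where()"
python3 -m creep '[{"x":0,"y":0,"z":2,"rx":0,"ry":0,"rz":0,"grip":0},{"x":0,"y":0,"z":2,"rx":0,"ry":0,"rz":0,"grip":0},{"x":0,"y":0,"z":2,"rx":0,"ry":0,"rz":0,"grip":0},{"x":0,"y":0,"z":1,"rx":0,"ry":0,"rz":0,"grip":0},{"x":0,"y":0,"z":0,"rx":0,"ry":0,"rz":0,"grip":0},{"x":0,"y":0,"z":0,"rx":0,"ry":0,"rz":0,"grip":0},{"x":0,"y":0,"z":0,"rx":0,"ry":0,"rz":0,"grip":0},{"x":0,"y":0,"z":0,"rx":0,"ry":0,"rz":0,"grip":0},{"x":0,"y":0,"z":0,"rx":0,"ry":0,"rz":0,"grip":0},{"x":0,"y":0,"z":0,"rx":0,"ry":0,"rz":0,"grip":0}]'
python3 -c "
from h import *
where()"
```

```text
time: 6.82
eef_pos: [0.5412, -0.082, 0.0552]
tcp_rot: [0.04, 0.999, 0.002, 0.001]
contact_force: [0.6, 0.2, 2.3]
opening: -0.002
finger_force: 1.0
t 6.82 fix xyz [  1.5 -91.7  55.2] tilt -0.2 zx 0.002 F(fix) [0.6 0.3 2.3] q [-0.34  0.22  2.01  0.01  0.91 -1.83] open -0.0
time: 7.65
eef_pos: [0.5414, -0.082, 0.0492]
tcp_rot: [0.04, 0.999, 0.002, 0.001]
contact_force: [-1.0, -0.0, -0.4]
opening: 0.001
finger_force: 0.0
t 7.65 fix xyz [  1.8 -91.6  49.2] tilt -0.2 zx 0.003 F(fix) [-1.  -0.1 -0.4] q [-0.34  0.23  2.01  0.01  0.9  -1.83] open 0.0
```

```bash
python3 -m creep '[{"x":0,"y":0,"z":1,"rx":0,"ry":0,"rz":0,"grip":0},{"x":0,"y":0,"z":0,"rx":0,"ry":0,"rz":0,"grip":0},{"x":0,"y":0,"z":0.5,"rx":0,"ry":0,"rz":0,"grip":0},{"x":0,"y":0,"z":0,"rx":0,"ry":0,"rz":0,"grip":0},{"x":0,"y":0,"z":0.5,"rx":0,"ry":0,"rz":0,"grip":0},{"x":0,"y":0,"z":0,"rx":0,"ry":0,"rz":0,"grip":0},{"x":0,"y":0,"z":0,"rx":0,"ry":0,"rz":0,"grip":0},{"x":0,"y":0,"z":0,"rx":0,"ry":0,"rz":0,"grip":0},{"x":0,"y":0,"z":0,"rx":0,"ry":0,"rz":0,"grip":0},{"x":0,"y":0,"z":0,"rx":0,"ry":0,"rz":0,"grip":0}]'
python3 -c "
from h import *
where()"
```

```text
time: 8.48
eef_pos: [0.5416, -0.0821, 0.048]
tcp_rot: [0.039, 0.999, 0.002, 0.001]
contact_force: [-1.6, 1.5, 5.6]
opening: 0.002
finger_force: 2.8
t 8.48 fix xyz [  2.  -91.8  48. ] tilt -0.2 zx 0.002 F(fix) [-1.7  1.4  5.6] q [-0.34  0.24  2.01  0.01  0.89 -1.83] open 0.0
```

```bash
python3 -m creep '[{"x":0,"y":0,"z":0.7,"rx":0,"ry":0,"rz":0,"grip":0},{"x":0,"y":0,"z":0,"rx":0,"ry":0,"rz":0,"grip":0},{"x":0,"y":0,"z":-15,"rx":0,"ry":0,"rz":0,"grip":0},{"x":0,"y":0,"z":-25,"rx":0,"ry":0,"rz":0,"grip":0},{"x":0,"y":0,"z":-30,"rx":0,"ry":0,"rz":0,"grip":0},{"x":0.4,"y":-30,"z":-5,"rx":0,"ry":0,"rz":0,"grip":0},{"x":0.4,"y":-30,"z":0,"rx":0,"ry":0,"rz":0,"grip":0},{"x":0.4,"y":-30,"z":0,"rx":0,"ry":0,"rz":0,"grip":0},{"x":0.4,"y":-30,"z":0,"rx":0,"ry":0,"rz":0,"grip":0},{"x":0,"y":0,"z":0,"rx":0,"ry":0,"rz":0,"grip":0}]'
python3 - <<'E'
from h import *
where()
from plant import optics
import cv2
c=optics.read_camera("side");t=optics.read_camera("top")
a=cv2.resize(c["color"][165:265,230:335],None,fx=3.8,fy=5.9,interpolation=cv2.INTER_CUBIC)
b=cv2.resize(t["color"][160:260,235:340],None,fx=3.8,fy=5.9,interpolation=cv2.INTER_CUBIC)
cv2.imwrite("pics/s2.png",np.hstack([a,b]))
E
```

```text
time: 9.32
eef_pos: [0.5301, -0.2065, 0.1214]
tcp_rot: [0.042, 0.999, 0.0, 0.002]
contact_force: [1.3, 0.5, -0.1]
opening: 0.0
finger_force: 0.0
t 9.32 fix xyz [   0.7 -216.6  121.4] tilt -0.0 zx 0.004 F(fix) [ 1.3  0.6 -0.1] q [-0.55  0.17  1.93  0.    1.04 -2.04] open 0.0
```

View pics/s2.png

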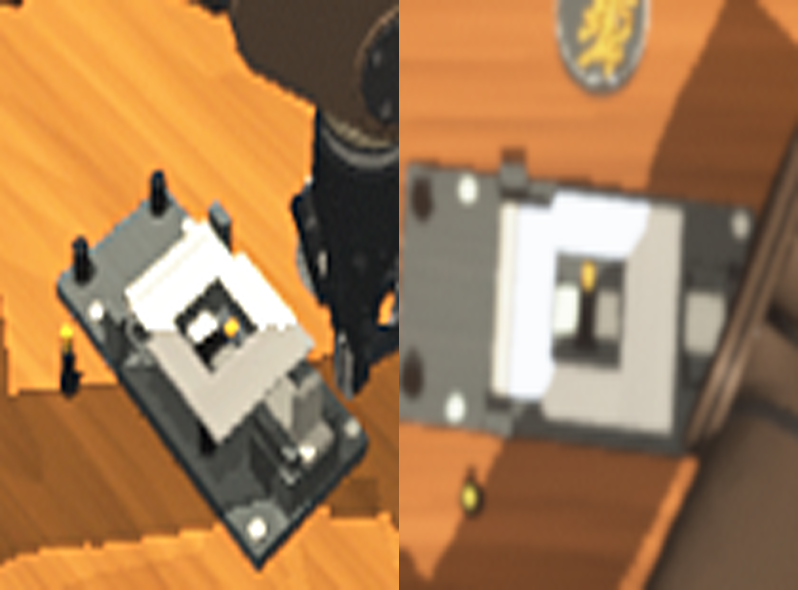

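The leaf lies flat: its edge is at x≈680 in the right half, and the stem shows through the window at (588,310). The finger stands behind the tab. Next I'll lower it and push.

```bash
python3 -m creep '[{"x":0.5,"y":0,"z":17,"rx":0,"ry":0,"rz":0,"grip":0},{"x":0,"y":0,"z":17,"rx":0,"ry":0,"rz":0,"grip":0},{"x":0,"y":0,"z":17,"rx":0,"ry":0,"rz":0,"grip":0},{"x":0,"y":4,"z":0,"rx":0,"ry":0,"rz":0,"grip":0},{"x":0,"y":4,"z":0,"rx":0,"ry":0,"rz":0,"grip":0},{"x":0,"y":4,"z":0,"rx":0,"ry":0,"rz":0,"grip":0},{"x":0,"y":4,"z":0,"rx":0,"ry":0,"rz":0,"grip":0},{"x":0,"y":3,"z":0,"rx":0,"ry":0,"rz":0,"grip":0},{"x":0,"y":3,"z":0,"rx":0,"ry":0,"rz":0,"grip":0},{"x":0,"y":3,"z":0,"rx":0,"ry":0,"rz":0,"grip":0}]'
python3 -c "
from h import *
where()"
python3 -m creep '[{"x":0,"y":3,"z":0,"rx":0,"ry":0,"rz":0,"grip":0},{"x":0,"y":3,"z":0,"rx":0,"ry":0,"rz":0,"grip":0},{"x":0,"y":3,"z":0,"rx":0,"ry":0,"rz":0,"grip":0},{"x":0,"y":2,"z":0,"rx":0,"ry":0,"rz":0,"grip":0},{"x":0,"y":2,"z":0,"rx":0,"ry":0,"rz":0,"grip":0},{"x":0,"y":1,"z":0,"rx":0,"ry":0,"rz":0,"grip":0},{"x":0,"y":0,"z":0,"rx":0,"ry":0,"rz":0,"grip":0},{"x":0,"y":0,"z":0,"rx":0,"ry":0,"rz":0,"grip":0},{"x":0,"y":0,"z":0,"rx":0,"ry":0,"rz":0,"grip":0},{"x":0,"y":0,"z":0,"rx":0,"ry":0,"rz":0,"grip":0}]'
python3 -c "
from h import *
where()"
```

```text
time: 10.25
eef_pos: [0.5327, -0.1772, 0.0715]
tcp_rot: [0.039, 0.999, 0.001, 0.003]
contact_force: [-0.1, -1.9, 1.5]
opening: 0.003
finger_force: 1.1
t 10.25 fix xyz [   0.9 -187.2   71.5] tilt -0.1 zx 0.005 F(fix) [ 0.1 -1.9  1.5] q [-0.5   0.22  1.97  0.    0.94 -2.  ] open 0.0
time: 11.08
eef_pos: [0.533, -0.1635, 0.0704]
tcp_rot: [0.039, 0.999, 0.001, 0.002]
contact_force: [-0.3, -5.1, 1.6]
opening: 0.0
finger_force: 2.6
t 11.08 fix xyz [ 1.000e-01 -1.736e+02  7.040e+01] tilt -0.1 zx 0.003 F(fix) [ 0.1 -5.1  1.6] q [-0.48  0.22  1.98  0.    0.94 -1.98] open 0.0
```

```bash
python3 -m creep '[{"x":0,"y":1,"z":0,"rx":0,"ry":0,"rz":0,"grip":0},{"x":0,"y":0,"z":0,"rx":0,"ry":0,"rz":0,"grip":0},{"x":0,"y":0.6,"z":0,"rx":0,"ry":0,"rz":0,"grip":0},{"x":0,"y":0,"z":0,"rx":0,"ry":0,"rz":0,"grip":0},{"x":0,"y":0,"z":0,"rx":0,"ry":0,"rz":0,"grip":0},{"x":0,"y":0,"z":0,"rx":0,"ry":0,"rz":0,"grip":0},{"x":0,"y":0,"z":0,"rx":0,"ry":0,"rz":0,"grip":0},{"x":0,"y":0,"z":0,"rx":0,"ry":0,"rz":0,"grip":0},{"x":0,"y":0,"z":0,"rx":0,"ry":0,"rz":0,"grip":0},{"x":0,"y":0,"z":0,"rx":0,"ry":0,"rz":0,"grip":0}]'
python3 -c "
from h import *
where()"
```

```text
time: 11.92
eef_pos: [0.5331, -0.1634, 0.0704]
tcp_rot: [0.039, 0.999, -0.0, 0.002]
contact_force: [-0.8, -9.7, 0.4]
opening: -0.0
finger_force: 4.7
t 11.92 fix xyz [ 1.000e-01 -1.734e+02  7.040e+01] tilt 0.0 zx 0.003 F(fix) [ 0.  -9.8  0.4] q [-0.48  0.22  1.98  0.    0.94 -1.97] open -0.0
```

It has reached the hard stop: the force rose while the finger stayed put. Now I'll back off, lift, move clear and check.

```bash
python3 -m creep '[{"x":0,"y":-5,"z":0,"rx":0,"ry":0,"rz":0,"grip":0},{"x":0,"y":-15,"z":0,"rx":0,"ry":0,"rz":0,"grip":0},{"x":0,"y":-25,"z":-10,"rx":0,"ry":0,"rz":0,"grip":0},{"x":0,"y":-20,"z":-30,"rx":0,"ry":0,"rz":0,"grip":0},{"x":0,"y":-20,"z":-30,"rx":0,"ry":0,"rz":0,"grip":0},{"x":0,"y":-25,"z":-25,"rx":0,"ry":0,"rz":0,"grip":0},{"x":0,"y":-30,"z":-20,"rx":0,"ry":0,"rz":0,"grip":0},{"x":0,"y":-25,"z":-10,"rx":0,"ry":0,"rz":0,"grip":0},{"x":0,"y":0,"z":0,"rx":0,"ry":0,"rz":0,"grip":0},{"x":0,"y":0,"z":0,"rx":0,"ry":0,"rz":0,"grip":0}]'
python3 - <<'E'
from h import *
where()
from plant import optics
import cv2
c=optics.read_camera("side");t=optics.read_camera("top")
a=cv2.resize(c["color"][165:265,230:335],None,fx=3.8,fy=5.9,interpolation=cv2.INTER_CUBIC)
b=cv2.resize(t["color"][160:260,235:340],None,fx=3.8,fy=5.9,interpolation=cv2.INTER_CUBIC)
cv2.imwrite("pics/s3.png",np.hstack([a,b]))
E
```

```text
time: 12.75
eef_pos: [0.5192, -0.3272, 0.1948]
tcp_rot: [0.041, 0.999, 0.002, 0.002]
contact_force: [-0.4, 0.6, -0.8]
opening: 0.003
finger_force: 0.0
t 12.75 fix xyz [-3.000e-01 -3.379e+02  1.948e+02] tilt -0.3 zx 0.003 F(fix) [-0.5  0.6 -0.8] q [-0.73  0.18  1.77  0.01  1.19 -2.22] open 0.0
```

View pics/s3.png

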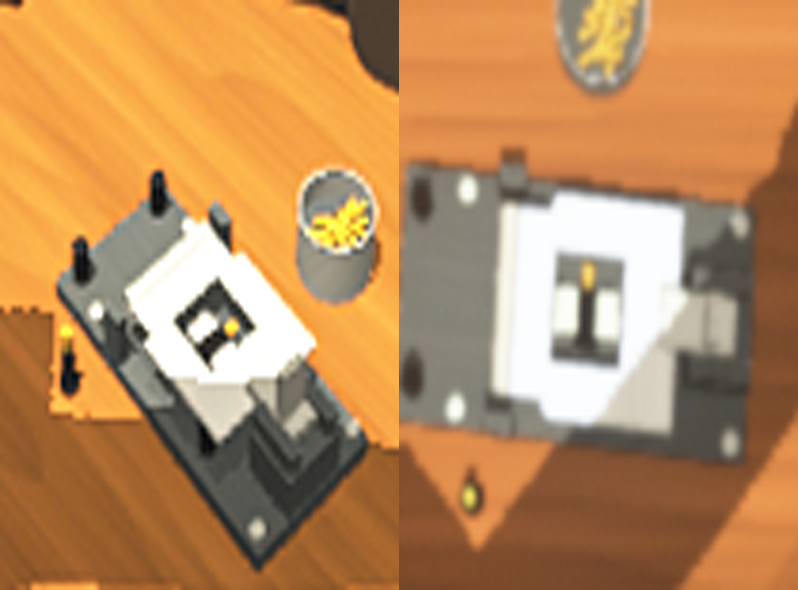

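The leaf is flat with the stem in the window at (588,310). The bolt overlaps the leaf edge at about (665–680, 310), and the tin and spare stem haven't moved.

```bash
python3 -c "
from plant import sign_off
print(sign_off())"
```

```text
the job is handed in; nothing more can be done
None
```

The leaf now lies flat over the nest with the valve stem still in place, and the latch is pushed to its end stop with its bolt over the leaf's edge; I handed the job in at about 13 s, and the sign-off gave no verdict.

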